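# Draw a vacuum port's bolt ring into line with a drift and fit a bolt

## Task

The loose bolt ring under the vacuum port's cover has slid aside, so its holes no longer line up with the cover's. Push the tapered drift down through one of the cover's holes until its collar sits on the cover, to draw the ring into line: feel gently for the ring's hole and never force the drift against the ring. With the drift still home, fit the bolt in another hole until its head sits on the cover, then draw the drift out and stand it back in a hole of the grey stand.

Things in the scene. Friction and masses are not known exactly. Their poses are not given: they have to be found in the camera images.
- vac_port: fixed stainless vacuum port: round foot 128 mm across, tube, and a fixed round cover 144 mm across, 10 mm thick, with a window in the middle (frame 58 mm across, 4 mm proud) and four bolt holes on a 110 mm circle. Origin: centre of the foot's underside, z up; cover's top face 85 mm up. A side tube, lower than drift or bolt reach, leaves the port midway between holes 2 and 3
- ring_level (a point): fixed point on the port's axis, 73 mm up, level with the top of the loose bolt ring hidden under the cover: 129 mm across, 10 mm thick, its top 12 mm below the cover's, four 13.5 mm holes on the same circle, free space below. About 7 N sideways slides it; it does not turn and stays as left. At the start it lies 6.6 to 7.1 mm off along the port's own -x, +y or -y: which is not measured
- hole_1 (a point): centre of the mouth of bolt hole 1 of the cover, at the height of the cover's top face: 55 mm from the port's centre along the port's own +x. Through hole, 13.5 mm across (polygonal to within 0.3 mm), vertical
- hole_2 (a point): centre of the mouth of bolt hole 2 of the cover, at the height of the cover's top face: 55 mm from the port's centre along the port's own +y. Through hole, 13.5 mm across (polygonal to within 0.3 mm), vertical
- hole_3 (a point): centre of the mouth of bolt hole 3 of the cover, at the height of the cover's top face: 55 mm from the port's centre along the port's own -x. Through hole, 13.5 mm across (polygonal to within 0.3 mm), vertical
- hole_4 (a point): centre of the mouth of bolt hole 4 of the cover, at the height of the cover's top face: 55 mm from the port's centre along the port's own -y. Through hole, 13.5 mm across (polygonal to within 0.3 mm), vertical
- drift_grip (a point): the drift, a loose steel line-up pin of about 0.12 kg, standing nose down in the stand: this point is the middle of its round knurled grip, 18 mm across, which runs from 23 mm below to 22 mm above this point. z points up along the pin, away from the nose
- drift_collar (a point): centre of the underside of the drift's collar (24 mm across, 5 mm thick), 28 mm below drift_grip, z up along the pin; when the drift is home this point is at its hole's mouth. Below it: 16 mm of straight shank 12.7 mm across, a 24 mm long taper down to 5 mm across, and 14 mm of straight nose
- drift_nose (a point): end of the drift's blunt nose, 5 mm across, on its axis 54 mm below drift_collar. It enters the ring only where the cover's and ring's holes overlap; on the ring's flat it stops 12 mm below the cover's top, and pressing over 20 N there marks the ring and spoils the job. Once in both holes, about 5 to 15 N push the drift home and the taper draws the ring across
- bolt_head (a point): the bolt, a loose M12 socket-head bolt of 70 g that stands in the stand, head up: this point is the centre of its round head, 18 mm across and 12 mm high. The z axis points up. The shank below the head is 12 mm across and 40 mm long, with a 2 mm chamfer at its end
- bolt_seat (a point): centre of the underside of the bolt's head, 6 mm below bolt_head; when the bolt is home this point is at the mouth of its hole
- stand: fixed block of grey plastic, 50 mm (x) by 132 mm (y) by 64 mm high, with three upright holes 15.5 mm across and 58 mm deep in a row along its own y, 45 mm apart: the drift stands in one end hole, the bolt in the other, the middle one is empty. Origin at the centre of its underside, z up; the drift's collar and the bolt's head rest on its top, 64 mm up
- stand_hole0 (a point): centre of the mouth of the stand's hole at its -y end, at the height of its top
- stand_hole1 (a point): centre of the mouth of the stand's middle hole, empty at the start, at the height of its top
- stand_hole2 (a point): centre of the mouth of the stand's hole at its +y end, at the height of its top

How it is judged:
On the way, in this order (a step that is already met when the one before it is completed fails the run):
1. the drift is fully home: its collar sits on the cover over one of the holes, upright (((horizontal distance between drift_collar and hole_1 below 0.003 m and distance between drift_collar and hole_1 below 0.004 m) or (horizontal distance between drift_collar and hole_2 below 0.003 m and distance between drift_collar and hole_2 below 0.004 m) or (horizontal distance between drift_collar and hole_3 below 0.003 m and distance between drift_collar and hole_3 below 0.004 m) or (horizontal distance between drift_collar and hole_4 below 0.003 m and distance between drift_collar and hole_4 below 0.004 m)) and angle between drift_collar's own z axis and vertical below 0.08 rad), for 0.3 s.
2. with the drift still home, the bolt is fully home in another hole, its head on the cover (all of step 1 and ((horizontal distance between bolt_seat and hole_1 below 0.003 m and distance between bolt_seat and hole_1 below 0.004 m) or (horizontal distance between bolt_seat and hole_2 below 0.003 m and distance between bolt_seat and hole_2 below 0.004 m) or (horizontal distance between bolt_seat and hole_3 below 0.003 m and distance between bolt_seat and hole_3 below 0.004 m) or (horizontal distance between bolt_seat and hole_4 below 0.003 m and distance between bolt_seat and hole_4 below 0.004 m)) and angle between bolt_seat's own z axis and vertical below 0.08 rad), for 0.3 s.
At the end, for the whole second after the job is handed in: The bolt is home in a hole of the cover: underside of its head within 4 mm of the hole's mouth and 3 mm of its axis, upright within 0.08 rad. The drift stands upright in a hole of the stand, collar within 6 mm of the mouth and 4 mm of its axis (((horizontal distance between bolt_seat and hole_1 below 0.003 m and distance between bolt_seat and hole_1 below 0.004 m) or (horizontal distance between bolt_seat and hole_2 below 0.003 m and distance between bolt_seat and hole_2 below 0.004 m) or (horizontal distance between bolt_seat and hole_3 below 0.003 m and distance between bolt_seat and hole_3 below 0.004 m) or (horizontal distance between bolt_seat and hole_4 below 0.003 m and distance between bolt_seat and hole_4 below 0.004 m)) and angle between each of bolt_seat, drift_collar's own z axis and vertical below 0.08 rad and ((horizontal distance between drift_collar and stand_hole0 below 0.004 m and distance between drift_collar and stand_hole0 below 0.006 m) or (horizontal distance between drift_collar and stand_hole1 below 0.004 m and distance between drift_collar and stand_hole1 below 0.006 m) or (horizontal distance between drift_collar and stand_hole2 below 0.004 m and distance between drift_collar and stand_hole2 below 0.006 m))); the robot touches nothing.
It fails at once if the drift is forced: it presses on the bolt ring with more than 20 N or on the port's cover with more than 60 N (contact force between drift and vac_port above 60 N or contact force between drift and ring_float above 20 N).
It also fails if it takes over 72 s, if anything falls off the work surface, if the arm or the gripper's body presses on something with over 40 N, if the wrist force passes 120 N, or if a joint passes its speed limit or range.

## Robot

A 6-joint arm with a two-finger parallel gripper is mounted at the origin on the work surface; the furniture and walls round the work are solid. World frame = base frame: x ahead of the robot, y to its left, z up, the work surface at z = 0. Lengths are in m, angles in rad, forces in N, time in s.
With the tool pointing down it reaches from about 0.35 to 0.875 m from the base axis. Payload 4.2 kg.
Tool frame: the origin (TCP) lies midway between the tips of the shut fingers; the grasp point (between the pads) lies 19 mm behind it; x points along the fingers, z is the direction in which the jaws open and shut, and the axes are right-handed (so a half turn about x gives the same grasp; the last joint's range is limited). The gripper opens to 87 mm and grips with 3 to 60 N. Pads are 19 mm wide; open, the fingers measure 117 mm over their backs; the gripper's body (75 mm by 190 mm) begins 51 mm behind the grasp point.
Start: joints at [-1.063, 0.385, 0.008, 0, -1.194, -0.259], TCP at [0.154, -0.606, 0.223] pointing down, gripper open.
Joint ranges: [-3.14, 3.14], [-1.21, 2.06], [-1.07, 1.41], [-3.16, 2.05], [-2.99, -0.16], [-3.1, 3.1]. Speed limits (rad/s): [2.79, 2.79, 3.14, 3.14, 3.14, 3.14].

## Interface

Orientations are given as a unit quaternion [w, x, y, z].
In Python, from rig import arm, planner, monitor, imaging, ticket gives the robot as it stands. Calls block until the motion is done:
- arm.goto(position, orientation): joint-space move of the TCP to a pose.
- arm.move_linear(position, frame=None, vel=0.15, contact_N=None): straight line of the TCP; frame=None keeps the orientation; vel is the mean speed in m/s. With contact_N (N) it stops when the force on the tool has changed by that much, and returns True; else False.
- arm.set_joints(angles): joint-space move.
- arm.grip(opening, squeeze=None): finger opening in m; squeeze is the grip in N (None keeps the last); returns when the fingers have stopped.
- arm.sleep(seconds).
- planner.ik(position, orientation): joint angles nearest the present ones, or None.
- monitor.sense(): the state.
- imaging.camera(name): name is "scene" or "side" or "wrist"; returns (picture, depth): 420x560x3 uint8, red, green, blue; 420x560 float32, m along the optical axis (not along the pixel's ray), 0 where there is no reading.
- imaging.camera_params(name): a dict with "fx", "fy", "cx", "cy" (pixels), "R" (3x3) and "t" (3): a world point X has camera coordinates R X + t. Camera axes: x right, y down, z forward; pixel columns grow to the right and rows downward; lengths in m; the calibration is good to about 2 mm. A picture is of the moment at which its call begins: read the wrist's pose just before it. camera_params takes no time and is no camera call; for the wrist camera it gives the pose at the moment of the call.
A pose or a line that the arm cannot do raises arm.PlanningError and nothing moves.
- ticket.hand_in(): hands the job in, once; it reports no verdict.
The state is a dict: "time": time; "qpos": joint angles; "joint_vel": joint speeds; "effort": joint torques, N m; "tool_pos": TCP position; "tcp_rot": TCP orientation; "force": force on the tool from outside, world axes, zero at the start; "moment": the same for the moment, N m; "width": finger opening in m.
Only numpy, scipy, OpenCV 4.12 (cv2) and the standard library are available. Lean on these libraries where they do the work, as an engineer would, in place of code of your own. Each camera call takes 0.05 s, during which the arm holds its last target. There are 200 camera calls.

## Working session

There is one attempt and no reset: what is moved stays moved. The work goes in short steps, each a Python script; the robot and the scene stay as the last script left them, time stands still between calls to the robot, and variables do not carry over. Pictures are saved under pics/ and viewed, about 8 in all and at most 12, crops included, and the job is handed in when it is done.

```bash
ls; mkdir -p pics; python3 - <<'E'
from rig import arm,planner,monitor,imaging,ticket
import cv2,numpy as np
s=monitor.sense();print(s)
ims=[]
for n in ("scene","side"):
    p,d=imaging.camera(n);np.savez(f"pics/{n}0.npz",p=p,d=d)
    k=imaging.camera_params(n);print(n,k)
    ims.append(p)
for n,p in zip(("scene","side"),ims): cv2.imwrite(f"pics/{n}0.png",p[...,::-1])
E
```

```text
pics
{'time': 0.0, 'qpos': array([-1.06342050e+00,  3.85544182e-01,  6.62681154e-03, -5.16081474e-04,
       -1.19399168e+00, -2.58579042e-01]), 'joint_vel': array([-2.45747109e-04, -2.78090813e-05, -1.09987955e-04, -8.69356651e-04,
        2.51624900e-03, -4.47938259e-04]), 'effort': array([ 3.89405670e-05, -3.90668142e+01,  1.87405479e+01,  4.21970710e+00,
        1.10950755e-02, -1.92310845e-04]), 'tool_pos': array([ 0.15375965, -0.60516813,  0.22146492]), 'tcp_rot': array([ 0.43459882, -0.55751262,  0.43370164,  0.55875436]), 'force': array([0.78490452, 0.43489878, 0.11223578]), 'moment': array([-0.00854622, -0.01071502,  0.04376868]), 'width': 0.08754461419459222}
scene {'fx': 431.87834367131137, 'fy': 431.87834367131137, 'cx': 279.6801489757123, 'cy': 209.64363795862855, 'R': array([[-0.49379331, -0.86951537,  0.01054423],
       [-0.57295241,  0.31620743, -0.75613385],
       [ 0.65413584, -0.37941518, -0.65433204]]), 't': array([0.36349882, 0.34274695, 0.61376483])}
side {'fx': 513.4392592980205, 'fy': 513.4392592980205, 'cx': 281.56271794651525, 'cy': 209.684562874516, 'R': array([[ 0.89166771, -0.45226645,  0.01958952],
       [-0.17108947, -0.37674442, -0.91038016],
       [ 0.41911465,  0.80840503, -0.41330886]]), 't': array([-0.40851444,  0.21112442,  0.59085568])}
```

View pics/scene0.png

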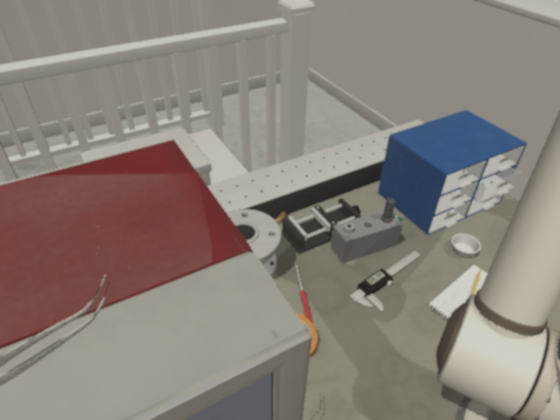

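View pics/side0.png

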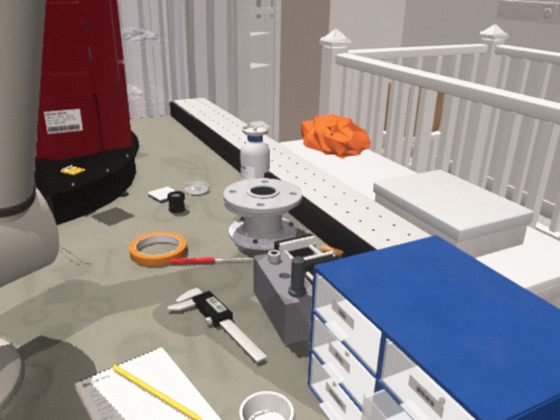

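Scene view: port cover centred near (245,232), the bolt at (350,228) and the drift at (388,207) in the grey stand. Side view: cover centre near (263,190), bolt (274,257), drift (297,265). Next I get rough positions and take wrist looks.

```bash
cat > h.py <<'E'
from rig import arm,planner,monitor,imaging,ticket
import cv2,numpy as np
from scipy.spatial.transform import Rotation as Ro
def ray(k,u,v,z):
    R=np.array(k["R"]);c=-R.T@k["t"];d=R.T@np.array([(u-k["cx"])/k["fx"],(v-k["cy"])/k["fy"],1])
    return c+d*(z-c[2])/d[2]
def proj(k,X):
    x=np.array(k["R"])@X+k["t"];return x[:2]/x[2]*[k["fx"],k["fy"]]+[k["cx"],k["cy"]]
def down(a):
    "tool x down, jaw axis (tool z) along horizontal angle a; quaternion wxyz"
    z=np.array([np.cos(a),np.sin(a),0]);x=np.array([0,0,-1.]);y=np.cross(z,x)
    q=Ro.from_matrix(np.c_[x,y,z]).as_quat();return q[[3,0,1,2]]
def look(name):
    k=imaging.camera_params("wrist");p,d=imaging.camera("wrist")
    cv2.imwrite(f"pics/{name}.png",p[...,::-1]);np.savez(f"pics/{name}.npz",p=p,d=d,**k);return k,p,d
def ld(name): 
    f=np.load(f"pics/{name}.npz");return f,f["p"],f["d"]
E
python3 - <<'E'
from h import *
for n,pts in (("scene",{"drift":(388,203,.12),"bolt":(349,228,.076),"cover":(245,232,.087),"st":(367,224,.064)}),("side",{"drift":(297,262,.12),"bolt":(274,257,.076),"cover":(263,191,.087)})):
    k=imaging.camera_params(n)
    for m,(u,v,z) in pts.items(): print(n,m,ray(k,u,v,z).round(3))
s=monitor.sense();R=Ro.from_quat(s["tcp_rot"][[1,2,3,0]]).as_matrix();print(R.round(2))
k=imaging.camera_params("wrist");print(k, (R.T@(-np.array(k["R"]).T@k["t"]-s["tool_pos"])).round(3),(np.array(k["R"])@R).round(2))
E
```

```text
scene drift [ 0.427 -0.065  0.12 ]
scene bolt [0.441 0.012 0.076]
scene cover [0.52  0.2   0.087]
scene st [ 0.443 -0.036  0.064]
side drift [ 0.428 -0.097  0.12 ]
side bolt [ 0.442 -0.005  0.076]
side cover [0.522 0.204 0.087]
[[-0.   -0.97 -0.25]
 [ 0.   -0.25  0.97]
 [-1.    0.    0.  ]]
{'fx': 334.10894835937916, 'fy': 334.10894835937916, 'cx': 280.24559612958757, 'cy': 209.2095552936626, 'R': array([[-0.24565216,  0.96935572,  0.00212444],
       [ 0.93776313,  0.23708991,  0.25374926],
       [ 0.24546962,  0.06432628, -0.9672677 ]]), 't': array([ 0.62432106, -0.03121558,  0.38935284])} [-0.162  0.069 -0.   ] [[-0.   -0.    1.  ]
 [-0.25 -0.97 -0.  ]
 [ 0.97 -0.25  0.  ]]
```

```bash
python3 - <<'E'
from h import *
H={}
for n in("scene","side"):
    f=np.load(f"pics/{n}0.npz");d=f["d"];k=imaging.camera_params(n)
    v,u=np.mgrid[:420,:560];X=np.stack([(u-k["cx"])/k["fx"]*d,(v-k["cy"])/k["fy"]*d,d],-1)[d>0]
    W=(X-k["t"])@np.array(k["R"])
    for w in W:
        i=(int(w[0]//.08),int(w[1]//.08));H[i]=max(H.get(i,-1),w[2])
print("x\\y",[round((j+.5)*.08,2) for j in range(-8,6)])
for i in range(0,12): print(round((i+.5)*.08,2),[round(float(H.get((i,j),-1)),2) for j in range(-8,6)])
q=down(np.pi/2)
p0=monitor.sense()["tool_pos"]
arm.move_linear([p0[0],p0[1],.42],vel=.3)
print(planner.ik([.44,-.04,.3],q),planner.ik([.44,-.04,.3],down(-np.pi/2)))
arm.goto([.44,-.04,.3],q)
look("w1");print(monitor.sense()["time"],monitor.sense()["qpos"])
arm.move_linear([.50,.2,.3],vel=.3)
look("w2");print(monitor.sense()["time"],monitor.sense()["qpos"])
a=cv2.imread("pics/w1.png");b=cv2.imread("pics/w2.png")
cv2.imwrite("pics/w12.png",cv2.resize(np.vstack([a[40:340,100:500],b[40:340,100:500]]),None,fx=1,fy=1))
E
```

```text
x\y [-0.6, -0.52, -0.44, -0.36, -0.28, -0.2, -0.12, -0.04, 0.04, 0.12, 0.2, 0.28, 0.36, 0.44]
0.04 [-1.0, -1.0, -1.0, -1.0, -1.0, -1.0, 0.0, 0.21, 0.26, 0.22, 0.0, -1.0, -1.0, -1.0]
0.12 [-1.0, -1.0, -1.0, -1.0, 0.0, 0.0, 0.01, 0.42, 0.42, 0.22, 0.0, 0.0, 0.45, 0.45]
0.2 [-1.0, -1.0, -1.0, -1.0, -1.0, 0.01, 0.02, 0.44, 0.42, 0.0, 0.01, 0.0, 0.45, 0.45]
0.28 [-1.0, -1.0, -1.0, -0.0, 0.0, 0.03, 0.02, 0.01, 0.01, 0.0, 0.02, 0.02, 0.45, 0.45]
0.36 [-1.0, -1.0, 0.17, 0.17, 0.17, 0.17, 0.01, 0.02, 0.02, 0.01, 0.02, 0.02, 0.04, 0.08]
0.44 [-1.0, -1.0, 0.17, 0.17, 0.17, 0.17, 0.12, 0.12, 0.08, 0.09, 0.09, 0.09, 0.04, 0.01]
0.52 [-1.0, -1.0, 0.17, 0.17, 0.17, 0.17, 0.02, 0.05, 0.05, 0.09, 0.09, 0.09, 0.0, 0.01]
0.6 [-1.0, -1.0, 0.17, 0.17, 0.17, 0.17, 0.05, 0.05, 0.05, 0.09, 0.09, 0.09, 0.14, 0.14]
0.68 [-1.0, -1.0, 0.05, 0.05, 0.05, 0.05, 0.05, 0.05, 0.05, 0.05, 0.05, 0.05, 0.05, 0.05]
0.76 [-1.0, -1.0, 0.05, 0.05, 0.05, 0.05, 0.05, 0.05, 0.05, 0.05, 0.05, 0.05, 0.05, 0.05]
0.84 [-1.0, -1.0, -1.0, -1.0, -1.0, -1.0, -1.0, -1.0, -1.0, -1.0, -1.0, -1.0, -1.0, -1.0]
0.92 [-1.0, -1.0, -1.0, -1.0, -1.0, -1.0, -1.0, -0.12, -0.12, -0.03, -0.03, -0.03, -0.03, -0.03]
[ 0.27942042  0.01280759 -0.27317938  0.         -1.28480935 -1.85021675] [ 0.27942042  0.01280759 -0.27317938  0.         -1.28480935  1.2913759 ]
3.2583 [ 2.78321054e-01  1.30741937e-02 -2.72753244e-01  9.57136144e-05
 -1.28480286e+00 -1.85009827e+00]
4.2833 [ 6.80007341e-01  1.88535292e-01 -7.22248620e-02  1.06986527e-04
 -1.31011755e+00 -2.25226476e+00]
```

View pics/w12.png

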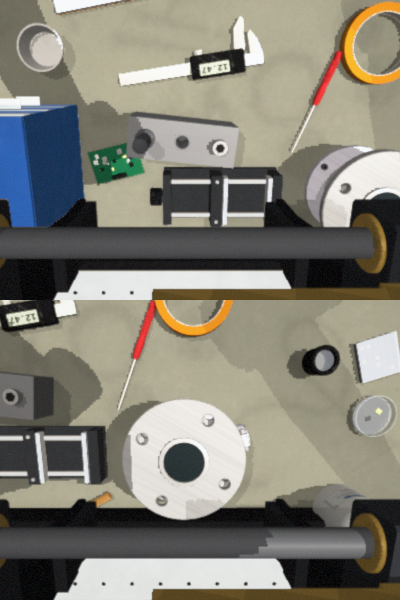

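The wrist views (crop offset (100,40)) show the drift at about (244,180), the empty hole (282,182) and the bolt (320,188). The cover centre is at (284,201), with holes at (324,223), (308,160), (242,179) and (262,240). The side tube lies between (324,223) and (308,160), so those are holes 2 and 3. Next is a close look straight down on the cover to see the ring through the holes.

```bash
python3 - <<'E'
from h import *
f,p,d=ld("w1")
print("w1 drift top",ray(f,244,177,.114).round(4),"mid",ray(f,282,182,.064).round(4),"bolt",ray(f,320,188,.076).round(4))
f,p,d=ld("w2");c=ray(f,284,201,.087)
h={i:ray(f,*uv,.085) for i,uv in {1:(262,240),2:(324,223),3:(308,160),4:(242,179)}.items()}
c=np.mean(list(h.values()),0);print("cover",c.round(4),{i:(x-c).round(3)[:2] for i,x in h.items()})
arm.move_linear([c[0]+.069,c[1],.13],vel=.25)
k,p,d=look("w3");print(monitor.sense()["time"])
tiles=[]
for i in (1,2,3,4):
    u,v=proj(k,h[i]).round().astype(int);print(i,u,v)
    t=cv2.resize(p[v-22:v+22,u-22:u+22],(290,290),interpolation=cv2.INTER_CUBIC)
    t=np.clip(t.astype(float)*1.3,0,255).astype(np.uint8);cv2.putText(t,str(i),(5,25),0,.8,(255,0,0),2);tiles.append(t)
m=np.vstack([np.hstack(tiles[:2]),np.hstack(tiles[2:])])
cv2.imwrite("pics/w3t.png",m[...,::-1])
E
```

```text
w1 drift top [ 0.4275 -0.0787  0.114 ] mid [ 0.4418 -0.0386  0.064 ] bolt [0.4468 0.006  0.076 ]
cover [0.52   0.2028 0.085 ] {1: array([ 0.047, -0.026]), 2: array([0.026, 0.047]), 3: array([-0.048,  0.027]), 4: array([-0.026, -0.048])}
5.25
1 240 197
2 356 164
3 328 33
4 198 74
```

View pics/w3t.png

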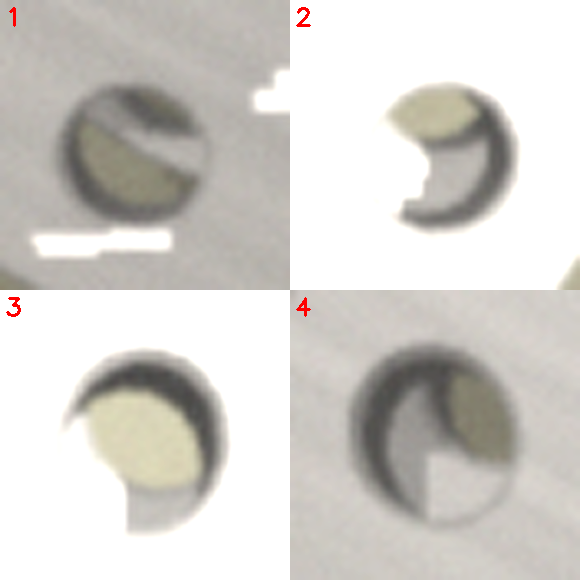

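Hole tiles: image right is +y and down is +x.
- **Hole 4:** the see-through lens sits at the right-upper side.
- **Hole 2:** the lens sits at the top.
- **Hole 1:** shows a strip of ring rim with the table visible outside it.

With the parallax, all of this fits a ring shift along port −x. The nose therefore has to enter about 3.4 mm towards −x from the hole centre. I'll refine the hole positions from these pixels and then grasp the drift.

```bash
python3 - <<'E'
from h import *
f,p,d=ld("w3")
T={1:(134,153,240,197),2:(153,158,356,164),3:(147,150,328,33),4:(144,145,198,74)}
P=np.array([ray(f,u-22+(a+.5)/6.59-.5,v-22+(b+.5)/6.59-.5,.085)[:2] for i,(a,b,u,v) in T.items()])
z=P[:,0]+1j*P[:,1];w=np.array([1,1j,-1,-1j])*.055
c=z.mean();r=np.sum((z-c)*w.conj());th=np.angle(r);fit=c+w*np.exp(1j*th)
print("c",c,"th",th,"res mm",np.abs(fit-z)*1e3,"scale",abs(r)/(4*.055**2))
np.savez("port.npz",c=[c.real,c.imag],th=th)
# drift: go above at a=0 and look
q=down(0)
arm.goto([.428,-.081,.22],q)
k,p,d=look("w4");print(monitor.sense()["time"],monitor.sense()["qpos"].round(2))
E
```

```text
c (0.5203026096078792+0.20242235038779582j) th -0.5125911452855394 res mm [0.44708518 0.11232033 0.16598639 0.38174561] scale 0.9970889006615351
9.5167 [ 0.19  0.06 -0.43 -0.   -1.08  2.95]
```

View pics/w4.png

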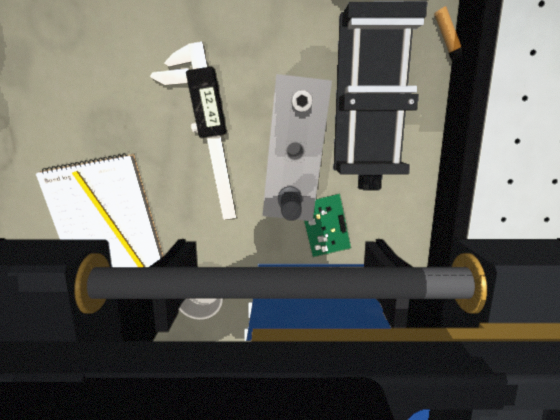

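The drift's grip top is at about (291,197), the empty hole at (295,150) and the bolt head at (302,100). The cabinet is at the bottom, so jaws along x are right.

```bash
python3 - <<'E'
from h import *
f,p,d=ld("w4");g=cv2.cvtColor(p,cv2.COLOR_RGB2GRAY)
print("drift",ray(f,291,197,.114).round(4),"mid",ray(f,295,150,.064).round(4),"bolt",ray(f,302.5,100.5,.076).round(4),"cabinet edge",ray(f,320,266,.17).round(3))
c=cv2.resize(p[170:225,260:325],None,fx=6,fy=6,interpolation=cv2.INTER_CUBIC)
c2=cv2.resize(p[75:165,270:335],None,fx=6,fy=6,interpolation=cv2.INTER_CUBIC)
c=np.vstack([c,np.zeros((c2.shape[0]-c.shape[0],c.shape[1],3),np.uint8)])
cv2.imwrite("pics/w4c.png",np.clip(np.hstack([c,c2])*1.8,0,255).astype(np.uint8)[...,::-1])
E
```

```text
drift [ 0.437  -0.0719  0.114 ] mid [ 0.4421 -0.0379  0.064 ] bolt [0.4476 0.0057 0.076 ] cabinet edge [ 0.455 -0.108  0.17 ]
```

View pics/w4c.png

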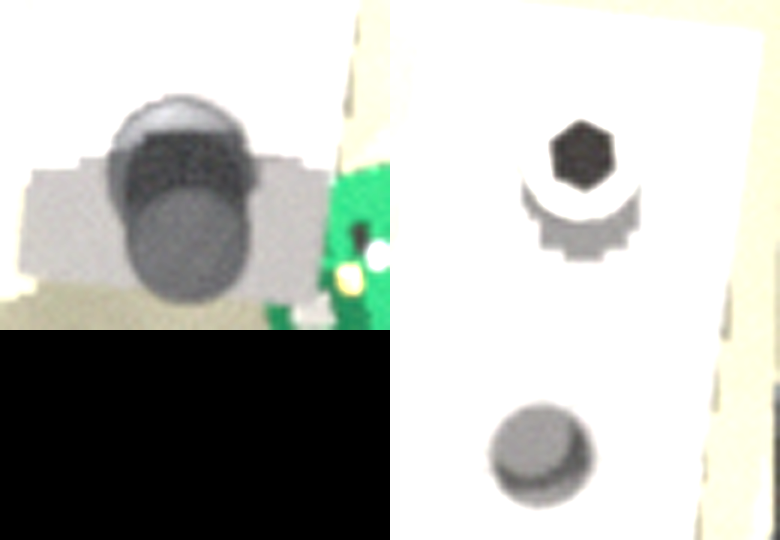

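```bash
python3 - <<'E'
from h import *
f,p,d=ld("w4")
D=ray(f,291.2,210.7,.114);M=ray(f,295.3,150.8,.064);B=ray(f,302.1,101,.076);print(D,M,B)
np.savez("stand.npz",D=D,M=M,B=B)
P=np.load("port.npz");c,th=P["c"],float(P["th"])
arm.move_linear([D[0],D[1],.073],vel=.2)
arm.grip(.012,60)
s=monitor.sense();print("width",s["width"],s["force"],s["time"],s["tool_pos"])
arm.move_linear([D[0],D[1],.165],vel=.2)
h4=c+.055*np.array([np.sin(th),-np.cos(th)])
e=h4-.00343*np.array([np.cos(th),np.sin(th)])
arm.goto([*e,.165],down(th))
s=monitor.sense();print("width",s["width"],s["force"],s["time"],s["tool_pos"],s["qpos"].round(2))
arm.move_linear([*e,.158],vel=.1)
k,p,d=look("w5")
u,v=proj(k,[*h4,.085]).round().astype(int);print(u,v,proj(k,[*e,.095]),e,h4)
cv2.imwrite("pics/w5c.png",cv2.resize(p[v-60:v+40,u-50:u+50],None,fx=6,fy=6,interpolation=cv2.INTER_CUBIC)[...,::-1])
E
```

```text
[ 0.43728069 -0.08355315  0.114     ] [ 0.44238257 -0.03863379  0.064     ] [0.44730059 0.00526455 0.076     ]
width 0.0170557630885746 [-0.74915553 -0.5720037   0.1477204 ] 11.55 [ 0.43718019 -0.08355814  0.07294463]
width 0.016482090920432985 [-0.52297257 -0.4359877  -0.59209658] 13.125 [0.48950963 0.15531207 0.1636691 ] [ 0.62  0.25 -0.35 -0.   -0.98  2.01]
284 217 [279.60257161 221.17838071] [0.49033941 0.15617333] [0.49332857 0.15449114]
```

View pics/w5c.png

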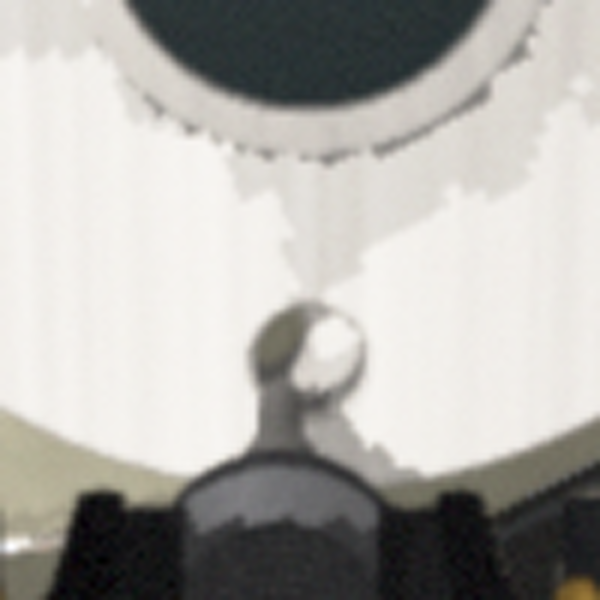

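The close view shows hole 4 centred at crop (308,355), with the olive see-through lens on the left. That confirms −x. The drift's nose stem axis is at x≈281, with its end at y≈378. I'll compute the correction and feel for the hole.

```bash
python3 - <<'E'
from h import *
f,p,d=ld("w5");P=np.load("port.npz");th=float(P["th"]);R=np.array([[np.cos(th),-np.sin(th)],[np.sin(th),np.cos(th)]])
s=monitor.sense();tp=s["tool_pos"];zn=tp[2]-.063
full=lambda a,b:(234+(a+.5)/6-.5,157+(b+.5)/6-.5)
H=ray(f,*full(308,355),.085)[:2]
n0=ray(f,*full(281,378),zn)[:2]; N=n0+R@[0,-.0025]
print("zn",zn,"hole vs map (port mm)",R.T@(H-(P["c"]+R@[0,-.055]))*1e3,"nose vs tcp",R.T@(N-tp[:2])*1e3,"nose-hole",R.T@(N-H)*1e3)
t=H+R@[-.00343,0]+(tp[:2]-N)
np.savez("aim.npz",t=t,off=tp[:2]-N,H=H)
arm.move_linear([*t,.158],vel=.05)
arm.move_linear([*t,.150],vel=.05)
c=arm.move_linear([*t,.158-.030],vel=.03,contact_N=4)   # nose to .065
s=monitor.sense();print(c,"nose z",s["tool_pos"][2]-.063,s["force"],s["time"],R.T@(s["tool_pos"][:2]-t)*1e3)
E
```

```text
zn 0.09479098955256618 hole vs map (port mm) [0.41364547 1.09694749] nose vs tcp [ 0.1832544  -0.40541814] nose-hole [-3.27215408 -2.49681763]
False nose z 0.06494079288991755 [ 0.56783731 -1.81123531 -1.02510355] 14.8667 [ 0.08963096 -0.1577668 ]
```

```bash
python3 - <<'E'
from h import *
P=np.load("port.npz");th=float(P["th"]);R=np.array([[np.cos(th),-np.sin(th)],[np.sin(th),np.cos(th)]])
A=np.load("aim.npz");t=A["H"]+A["off"]
def rep(m):
    s=monitor.sense();print(m,"collar z",(s["tool_pos"][2]-.009).round(4),"F port",(R.T@s["force"][:2]).round(1),s["force"][2].round(1),s["time"],(R.T@(s["tool_pos"][:2]-t)*1e3).round(2))
rep("start")
print(arm.move_linear([*t,.128],vel=.02,contact_N=15));rep("lat")
for z in (.122,.117,.112):
    c=arm.move_linear([*t,z],vel=.03,contact_N=12);rep(c)
    if c:break
E
```

```text
start collar z 0.1189 F port [ 1.4 -1.3] -1.0 14.8667 [-3.34 -0.16]
False
lat collar z 0.1188 F port [-5.   0.7] -0.0 15.1917 [-1.33 -0.24]
False collar z 0.1126 F port [-4.7  0.2] -0.2 15.5417 [-1.33 -0.55]
False collar z 0.1079 F port [-5.8 -0.4] 1.0 15.8583 [-1.2  -0.57]
False collar z 0.1034 F port [-5.4 -1.5] 3.6 16.175 [-0.65 -0.61]
```

```bash
python3 - <<'E'
from h import *
P=np.load("port.npz");th=float(P["th"]);R=np.array([[np.cos(th),-np.sin(th)],[np.sin(th),np.cos(th)]])
A=np.load("aim.npz");t=A["H"]+A["off"]
def rep(m):
    s=monitor.sense();print(m,"collar z",(s["tool_pos"][2]-.009).round(4),"F port",(R.T@s["force"][:2]).round(1),s["force"][2].round(1),s["time"],(R.T@(s["tool_pos"][:2]-t)*1e3).round(2))
for z in (.108,.104,.100,.097,.094):
    c=arm.move_linear([*t,z],vel=.03,contact_N=12);rep(c)
    if c:break
E
```

```text
False collar z 0.0993 F port [-3.3 -3.1] 4.7 16.4583 [-0.24 -0.7 ]
False collar z 0.0953 F port [-4.8 -3.2] 4.7 16.7417 [-0.15 -0.79]
False collar z 0.0912 F port [-3.  -3.6] 5.1 17.025 [-0.13 -0.82]
False collar z 0.0881 F port [-3.6 -3.9] 5.3 17.275 [-0.16 -0.87]
False collar z 0.0849 F port [-2.7 -3.8] 4.9 17.525 [-0.23 -0.96]
```

```bash
python3 - <<'E'
from h import *
P=np.load("port.npz");th=float(P["th"]);R=np.array([[np.cos(th),-np.sin(th)],[np.sin(th),np.cos(th)]])
A=np.load("aim.npz");t=A["H"]+A["off"]+R@[-.0002,-.0009]
print(arm.move_linear([*t,.0925],vel=.02,contact_N=10))
s=monitor.sense();print(s["force"],s["tool_pos"],s["width"])
arm.grip(.05)
s=monitor.sense();print(s["time"],s["force"])
np.savez("driftpos.npz",p=s["tool_pos"])
arm.move_linear([*t,.20],vel=.3)
look("w6")
S=np.load("stand.npz");B=S["B"][:2]
arm.goto([*B,.14],down(th))
s=monitor.sense();print(s["time"],s["tool_pos"],B)
k,p,d=look("w7")
u,v=proj(k,[*B,.076]).round().astype(int);print(u,v,proj(k,[*B,.076]))
f,p6,_=ld("w6");u6,v6=proj(f,[*t,.135]).astype(int)
a=cv2.resize(p6[v6-65:v6+35,u6-50:u6+50],(400,400));b=cv2.resize(p[v-25:v+25,u-25:u+25],(400,400),interpolation=cv2.INTER_CUBIC)
print(u6,v6);cv2.imwrite("pics/w67.png",np.hstack([a,b])[...,::-1])
E
```

```text
False
[-7.20078741 -0.61622718 11.72200033] [0.49360402 0.15490844 0.09389528] 0.0168887152029543
18.625 [ 1.13420011 -0.18153765 -0.28197728]
19.8917 [0.44749015 0.00496816 0.13965108] [0.44730059 0.00526455]
279 222 [279.46998796 222.4936383 ]
279 222
```

View pics/w67.png

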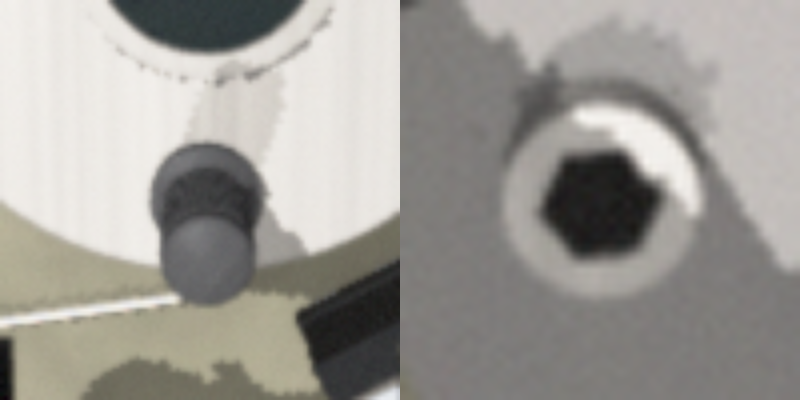

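Left: the drift stands home with its collar flat on the cover. Right: the bolt head is centred where expected (crop centre). I'll grip it and carry it over hole 2.

```bash
python3 - <<'E'
from h import *
P=np.load("port.npz");c,th=P["c"],float(P["th"]);R=np.array([[np.cos(th),-np.sin(th)],[np.sin(th),np.cos(th)]])
h4=c+R@[0,-.055];dp=np.load("driftpos.npz")["p"];off=np.load("aim.npz")["off"]
print("hole4 tcp vs map, mm",R.T@(dp[:2]-h4)*1e3,"off",R.T@off*1e3)
B=np.load("stand.npz")["B"][:2]
arm.move_linear([*B,.0665],vel=.12)
arm.grip(.012,40);s=monitor.sense();print(s["width"],s["force"],s["tool_pos"],s["time"])
arm.move_linear([*B,.20],vel=.3)
h2=c+R@[0,.055]
arm.goto([*h2,.20],down(th))
arm.move_linear([*h2,.1385],vel=.15)
s=monitor.sense();print(s["width"],s["tool_pos"],h2,s["time"])
k,p,d=look("w8")
u,v=proj(k,[*h2,.085]).round().astype(int);print(u,v,proj(k,[*h2,.085]),proj(k,[*s["tool_pos"][:2],.096]))
cv2.imwrite("pics/w8c.png",cv2.resize(p[v-60:v+40,u-50:u+50],None,fx=6,fy=6,interpolation=cv2.INTER_CUBIC)[...,::-1])
E
```

```text
hole4 tcp vs map, mm [0.06804413 0.66643487] off [-0.1832544   0.40541814]
0.01642336514573086 [-0.48754675 -0.20299347  2.33816163] [0.44728426 0.0052528  0.06662251] 21.4083
0.01624353369698981 [0.54791115 0.24976861 0.1395176 ] [0.54727665 0.25035357] 23.5917
279 227 [278.56983851 226.50898553] [279.81007901 231.94474797]
```

View pics/w8c.png

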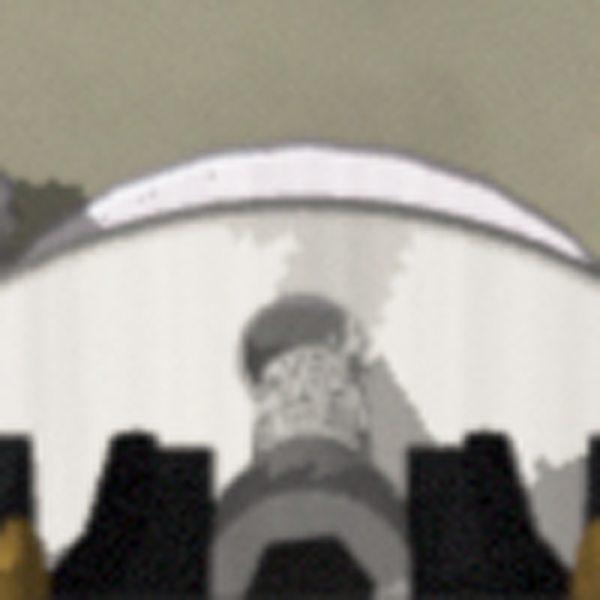

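Hole 2 is centred near crop (300,352). The bolt tip is at about (310,381) at 11 mm above, and both sit off the model by the same small amount. The aim stands, so I insert.

```bash
python3 - <<'E'
from h import *
P=np.load("port.npz");c,th=P["c"],float(P["th"]);R=np.array([[np.cos(th),-np.sin(th)],[np.sin(th),np.cos(th)]])
t=c+R@[0,.0552]
def rep(m):
    s=monitor.sense();print(m,"seat z",(s["tool_pos"][2]-.0025).round(4),"F port",(R.T@s["force"][:2]).round(1),s["force"][2].round(1),s["time"],(R.T@(s["tool_pos"][:2]-t)*1e3).round(2))
arm.move_linear([*t,.134],vel=.05);rep("above")
for z in (.121,.116,.110,.104,.098,.092,.0875):
    c=arm.move_linear([*t,z],vel=.04,contact_N=8);rep(c)
    if c:break
E
```

```text
above seat z 0.1319 F port [ 0.6 -0.2] -1.0 23.8917 [0.03 0.12]
False seat z 0.1181 F port [0.3 0.5] -0.6 24.3667 [-0.06 -0.13]
False seat z 0.1132 F port [ 0.1 -0.4] -0.4 24.6417 [-0.08 -0.17]
True seat z 0.1083 F port [-1.5 -1.2] -0.4 24.8583 [-0.08  0.11]
```

```bash
python3 - <<'E'
from h import *
P=np.load("port.npz");c,th=P["c"],float(P["th"]);R=np.array([[np.cos(th),-np.sin(th)],[np.sin(th),np.cos(th)]])
t=c+R@[0,.0552]
def rep(m):
    s=monitor.sense();print(m,"seat z",(s["tool_pos"][2]-.0025).round(4),"F port",(R.T@s["force"][:2]).round(1),s["force"][2].round(1),s["time"],(R.T@(s["tool_pos"][:2]-t)*1e3).round(2));return s
for z in (.106,.102,.096,.090,.087):
    c=arm.move_linear([*t,z],vel=.03,contact_N=14);rep(c)
    if c:break
E
```

```text
False seat z 0.1027 F port [-0.6  0.5] -0.9 25.1667 [-0.21 -0.41]
False seat z 0.099 F port [-1.3 -0.6] -1.3 25.45 [-0.18 -0.22]
False seat z 0.093 F port [-2.   0.6] -2.5 25.8 [-0.14 -0.22]
False seat z 0.087 F port [-1.7  0.1] -0.8 26.15 [-0.11 -0.21]
False seat z 0.0852 F port [-3.6 -1. ] 4.4 26.4 [0.07 0.16]
```

```bash
python3 - <<'E'
from h import *
P=np.load("port.npz");c,th=P["c"],float(P["th"]);R=np.array([[np.cos(th),-np.sin(th)],[np.sin(th),np.cos(th)]])
t=c+R@[0,.0552];dp=np.load("driftpos.npz")["p"]
arm.grip(.05);arm.move_linear([*t,.20],vel=.25)
arm.sleep(.2);k,p,d=look("w9");s=monitor.sense();print(s["time"],s["force"])
u,v=proj(k,[*t,.097]).astype(int);print(u,v)
cv2.imwrite("pics/w9c.png",cv2.resize(p[max(0,v-150):v+60,u-150:u+150],None,fx=2.4,fy=2.4,interpolation=cv2.INTER_CUBIC)[...,::-1])
E
```

```text
28.1083 [-0.06847988 -0.4408156  -0.23037214]
280 207
```

View pics/w9c.png

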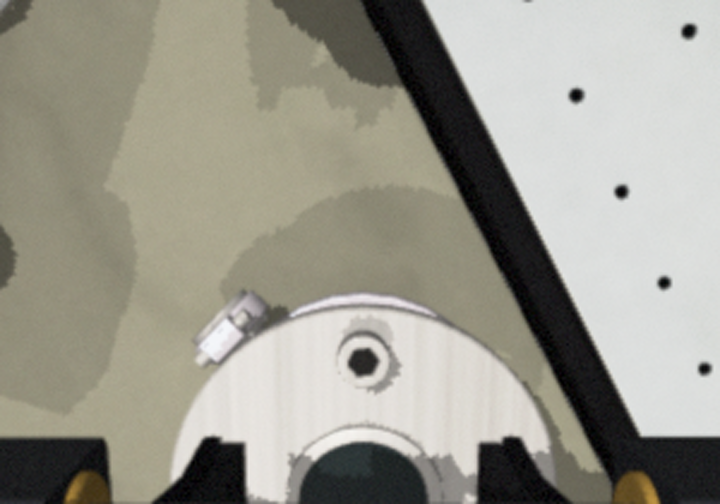

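The bolt head sits flat in hole 2 at crop (363,360), upright. I'll check its height by depth, then draw out the drift and take it over the stand.

```bash
python3 - <<'E'
from h import *
f,p,d=ld("w9")
def w(u,v):
    Z=np.median(d[v-1:v+2,u-1:u+2]);return np.array(f["R"]).T@(np.array([(u-f["cx"])/f["fx"]*Z,(v-f["cy"])/f["fy"]*Z,Z])-f["t"])
u0,v0=130+363/2.4,57+360/2.4
print("head rim",w(int(u0),int(v0)+7),"cover",w(int(u0)-28,int(v0)))
P=np.load("port.npz");th=float(P["th"]);dp=np.load("driftpos.npz")["p"];S=np.load("stand.npz")
M=(S["M"][:2]+(S["D"][:2]+S["B"][:2])/2)/2
arm.goto([*dp[:2],.16],down(th))
arm.move_linear([*dp[:2],.095],vel=.15)
arm.grip(.012,60);s=monitor.sense();print(s["width"],s["force"],s["time"],s["tool_pos"]-dp)
print(arm.move_linear([*dp[:2],.13],vel=.06,contact_N=25))
s=monitor.sense();print(s["force"],s["tool_pos"])
arm.move_linear([*dp[:2],.19],vel=.2)
arm.goto([*M,.165],down(th))
arm.move_linear([*M,.145],vel=.1)
k,p,d=look("w10");s=monitor.sense();print(s["tool_pos"],M,s["time"])
u,v=proj(k,[*M,.064]).round().astype(int);print(u,v,proj(k,[*M,.064]),proj(k,[*M,.081]))
cv2.imwrite("pics/w10c.png",cv2.resize(p[v-60:v+40,u-50:u+50],None,fx=6,fy=6,interpolation=cv2.INTER_CUBIC)[...,::-1])
E
```

```text
head rim [0.54518853 0.24578852 0.09653063] cover [0.52584356 0.25994939 0.08463836]
0.016555116377563028 [-1.87977946  1.08612273  1.73882875] 29.925 [-3.19788362e-05  6.64757292e-05  2.78763197e-03]
False
[ 0.05987852 -0.47978925 -1.6578198 ] [0.49333568 0.154884   0.12991819]
[ 0.44310752 -0.03809726  0.14527956] [ 0.44233661 -0.03888905] 32.3333
280 217 [280.03000714 217.26394091] [280.00848497 223.9413158 ]
```

View pics/w10c.png

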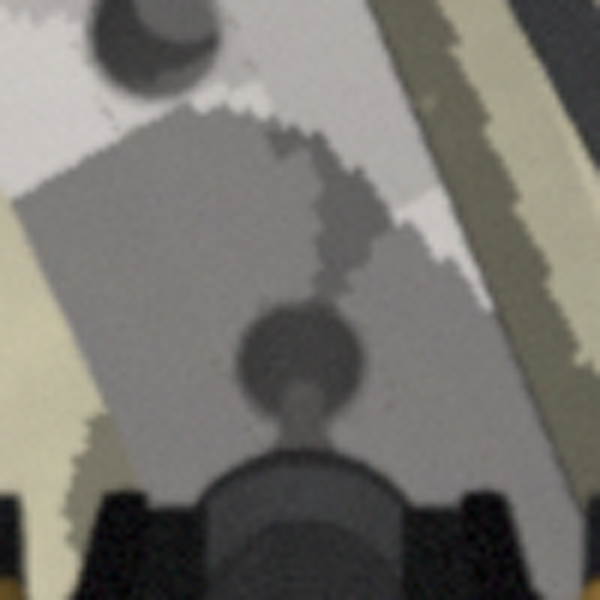

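The drift nose is lined up over the middle hole (centre at crop (300,360), stem on x≈302).

```bash
python3 - <<'E'
from h import *
S=np.load("stand.npz");th=float(np.load("port.npz")["th"]);M=(S["M"][:2]+(S["D"][:2]+S["B"][:2])/2)/2
for z in (.120,.095,.0735):
    c=arm.move_linear([*M,z],vel=.06,contact_N=8);s=monitor.sense();print(c,s["tool_pos"],s["force"].round(1),s["time"])
    if c:break
if s["tool_pos"][2]<.076:
    arm.grip(.05);arm.move_linear([*M,.22],vel=.25);arm.sleep(.2)
    k,p,d=look("w11");print(monitor.sense()["time"],monitor.sense()["force"])
    np.set_printoptions(precision=4,suppress=True)
    u,v=proj(k,[*M,.114]).round().astype(int);print(u,v)
    cv2.imwrite("pics/w11c.png",cv2.resize(p[v-60:v+40,u-50:u+50],None,fx=5,fy=5,interpolation=cv2.INTER_CUBIC)[...,::-1])
E
```

```text
False [ 0.44246609 -0.03894536  0.11995793] [-0.3 -0.1 -1.4] 32.9
False [ 0.44245277 -0.03890246  0.09491513] [ 0.3  0.6 -1.3] 33.4667
True [ 0.44236806 -0.03883765  0.07421033] [-1.3  0.2  4.7] 33.8583
35.6917 [-0.09703072  0.43496245 -0.3277394 ]
281 207
```

View pics/w11c.png

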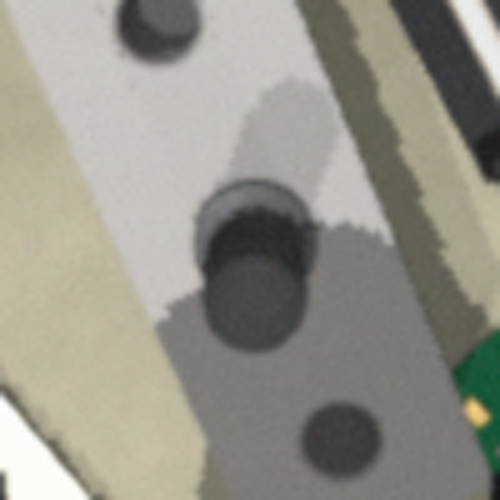

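The drift stands upright in the middle hole with its collar on the top, grip top at crop (255,302). The gripper is clear, so I hand in.

```bash
python3 -c "
from rig import ticket;ticket.hand_in()"
```

```text
the job is handed in; nothing more can be done
```

The job is done and handed in at about 36 s of the 72 s allowed; no verdict is reported.

- **Ring:** the wrist view through the cover holes showed it had slid along the port's −x. I entered the drift in hole 4, aimed 3.4 mm towards −x, and it found the ring's hole with no contact reading.
- **Drift in:** I moved it sideways to the hole's centre and pushed it home. The push was about 5 N on the way down, with one press of about 12 N on the collar at the end. The wrist force stayed well below the 20 N and 60 N limits.
- **Bolt:** it went into hole 2 with the drift still home. One brief 8 N contact stopped it near ring level, and it then went down freely. The depth reading put the top of its head 12 mm above the cover, so the head is seated.
- **Drift out:** it was drawn out without sticking and stands in the stand's middle hole. Contact came at the expected seating height, and the last picture shows it upright with the collar down and the gripper clear.

**Disagreements:** my close-up estimate of hole 4 was about 1 mm off along the port's y. The earlier estimate from the overall cover view was right, and the arm's give absorbed the difference. I did not look at the bolt again after drawing the drift out.

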